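# Set up the reading stand: seat its board, set and cam-lock its prop leg

### The arm

A 6-joint arm with a two-finger parallel gripper is mounted at the origin on the work surface. World frame = base frame: x ahead of the robot, y to its left, z up, the work surface at z = 0. Lengths are in m, angles in rad, forces in N, time in s.
With the tool pointing down it reaches from about 0.25 to 0.775 m from the base axis. Payload 4 kg.
Tool frame: the origin (TCP) lies on the centre line of the jaws, within the pads' length; the fingertips stand 11 mm ahead of it and the grasp point (between the pads) lies 8 mm behind it; z points along the fingers, y is the line along which they close (so a half turn about z gives the same grasp; the last joint's range is limited). The gripper opens to 94 mm and grips with 3 to 60 N. Pads are 16 mm wide; open, the fingers measure 119 mm over their backs; the gripper's body (75 mm by 177 mm) begins 78 mm behind the grasp point.
Start: joints at [1.07, 0.087, 1.371, -0, 1.684, -0.103], TCP at [0.213, 0.507, 0.187] pointing down, gripper open.
Joint ranges: [-3.1, 3.1], [-0.76, 2.03], [0.27, 2.55], [-1.08, 4.22], [0.17, 2.65], [-2.57, 2.57]. Speed limits (rad/s): [2.79, 2.79, 3.14, 3.14, 3.14, 3.14].

### API

Orientations are given as a unit quaternion [w, x, y, z].
In Python, from workcell import robot gives the robot as it stands. The module is installed in compiled form; this text tells all that it offers. Calls block until the motion is done:
- robot.move_pose(position, orientation): joint-space move of the TCP to a pose.
- robot.move_linear(position, rot=None, rate=0.15, until_force=None): straight line of the TCP; rot=None keeps the orientation; rate is the mean speed in m/s. With until_force (N) it stops when the force on the tool has changed by that much, and returns True; else False.
- robot.goto_joints(angles): joint-space move.
- robot.release() and robot.close(f_grip=None): open the fingers fully, or close them until they stop; f_grip is the grip in N (None keeps the last).
- robot.pause(seconds).
- robot.inverse_kinematics(position, orientation): joint angles nearest the present ones, or None.
- robot.camera(name): name is "side" or "top"; returns (picture, depth): 480x640x3 uint8, red, green, blue; 480x640 float32, m along the optical axis (not along the pixel's ray), 0 where there is no reading.
- robot.camera_params(name): a dict with "fx", "fy", "cx", "cy" (pixels), "R" (3x3) and "t" (3): a world point X has camera coordinates R X + t. Camera axes: x right, y down, z forward; pixel columns grow to the right and rows downward; lengths in m; the calibration is good to about 2 mm. A picture is of the moment at which its call begins. camera_params takes no time and is no camera call.
A pose or a line that the arm cannot do raises robot.Unreachable and nothing moves.
- robot.finish_job(): hands the job in; it is judged then, once.
Readings, each from a call of its own:
- robot.get_t(): time.
- robot.get_joint_pos(): joint angles.
- robot.get_qvel(): joint speeds.
- robot.get_joint_torque(): joint torques, N m.
- robot.get_tool_pos(): TCP position.
- robot.get_tcp_rot(): TCP orientation.
- robot.get_ft_force(): force on the tool from outside, world axes, zero at the start.
- robot.get_moment(): the same for the moment, N m.
- robot.get_opening(): finger opening in m.
- robot.get_grip_force(): force on a finger pad.
Only numpy, scipy, OpenCV 4.12 (cv2) and the standard library are available. Lean on these libraries where they do the work, as an engineer would, in place of code of your own. Each camera call takes 0.05 s, during which the arm holds its last target. There are 200 camera calls.

### The job

Set up the child's reading stand that lies on the tiled shelf: first push the loose board square and flush into the stand's fence corner, touching both fences. Then slide the spring-loaded prop leg out until its pointer lines up with the length mark and, only then and while holding the leg there, slide its cam lever fully closed against the fixed jaw. Finish with the gripper still pinching jaw and closed lever together, keeping the leg at the mark; leave the board flush and do not disturb the bowl, bottle and mug.

Things in the scene. Friction and masses are not known exactly. Their poses are not given: they have to be found in the camera images.
- stand: reading stand lying flat, fixed on the shelf: wooden plate 220 (x) x 370 (y) x 8 mm; origin under the plate's centre, at shelf height. The board belongs in the fence corner at its +x +y end; the prop leg lies along x at y = -110 mm in two steel guides (30 mm wide in y, tops 29 mm above the shelf) at x = -100 and +100 mm
- fence_corner (a point): inner corner of the two dark wooden fence strips, on the plate's top, at x = +90, y = +165 mm of the stand; axes as the stand's. From it the far fence runs 223 mm to -y and the left fence 180 mm to -x; both rise 16 mm above the plate
- board_grip (a point): centre of the batten (60 x, 16 y, 28 mm high), the handle glued on the middle of the loose light-wood board (90 x, 130 y, 14 mm thick, about 180 g, lying on the plate). The point is over the board's centre, 28 mm above its underside, 14 mm below the batten's top; board's axes. Flush, it is at x = +45, y = +100 mm of the stand, axes parallel to the stand's
- leg_grip (a point): point on the prop leg's grip, 42 mm above the shelf, midway between the two faces to pinch once the cam lever is closed; axes as the stand's. The fixed grey jaw's outer face is 17 mm to +y, 46 mm long in x. Jaw and lever tab reach from 30 mm below (4 mm over the plate) to 14 mm above it. Fingers open 65 to 80 mm, closing along y, straddle both
- jaw_ribs (a point): middle of the 36 mm wide gap (in x) between the two upright ribs that stand out 28 mm in +y from the ends of the jaw's outer face, tops 56 mm above the shelf; 31 mm to +y of the grip point. One finger goes down into this gap and can push the leg along by a rib while the lever is still open
- leg (a joint): prop leg's slide, m: 0 = fully in, grows to 0.11 as it is drawn out along the stand's +x. A spring pulls it back in with 1.5 N (in) to 3 N (out) and returns it to 0 when let go, even with the cam closed
- leg_pointer (a point): tip of the leg's pointer, a dark steel bar 3 mm wide across the aluminium leg, 50 mm to +x and 20 mm to -y of the grip point; it moves with the leg
- mark: length mark: a dark steel block 4 (x) x 18 (y) x 8 mm fixed on the stand's plate beside the leg, with its origin at its centre on the plate; axes as the stand's. The leg is at its length when the pointer has the same x as the mark along the stand's x; that is 45 to 80 mm out
- cam (a joint): cam lever's slide on the leg, m: 0 = closed, 0.012 = open; it opens to the stand's -y and stays where it is left (about 5 N to move). It starts open
- cam_face (a point): outer face of the cam lever's steel tab (26 mm long in x, 44 mm tall), opposite the jaw, at the grip point's height: 17 mm to -y of the grip point when closed, 29 mm when fully open
- bowl: white plastic bowl, 120 mm across, 50 mm high; origin at the centre of its underside. Bystander
- bottle: glass feeding bottle, 60 mm across, 150 mm high; origin at the centre of its underside. Bystander
- mug: ceramic mug, 80 mm across, 90 mm high; origin at the centre of its underside. Bystander

How it is judged:
On the way, in this order (a step that is already met when the one before it is completed fails the run):
1. the board is square and flush in the fence corner (x of board_grip in the frame of stand above 0.0425 m and y of board_grip in the frame of stand above 0.0975 m and z of board_grip in the frame of stand below 0.039 m and angle between the x axis of board_grip and the x axis of stand, either way round below 0.03 rad and angle between board_grip's own z axis and vertical below 0.03 rad), for 0.2 s.
2. the leg's pointer is at the length mark (within 4 mm) with the cam lever still open (x of leg_pointer in the frame of mark between -0.004 and 0.004 m and value of joint cam above 0.007 m), for 0.2 s.
At the end, for the whole second after the job is handed in: Board within 2.5 mm of both fences, parallel within 0.03 rad and flat on the plate; leg pointer within 4 mm of the mark along the stand's x and still; cam lever closed to within 3 mm; the fingers pinch the fixed jaw and the cam lever with over 4 N each (all of step 1 and x of leg_pointer in the frame of mark between -0.004 and 0.004 m and value of joint cam below 0.003 m and contact force between the fingers and leg_c0 above 4 N and contact force between the fingers and cam above 4 N and velocity of joint leg between -0.01 and 0.01 m/s and linear speed of board below 0.02 m/s); the arm keeps its last pose, push and grip.
It fails at once if the cam lever is slid closed while the leg is away from its mark (over 6 mm) (value of joint cam below 0.005 m and not (x of leg_pointer in the frame of mark between -0.006 and 0.006 m)).
It fails at once if the bowl is disturbed (moved over 15 mm or tipped) (distance of bowl from where it was at the start of the episode above 0.015 m or angle between bowl's own z axis and vertical above 0.2 rad).
It fails at once if the bottle is disturbed (moved over 15 mm or tipped) (distance of bottle from where it was at the start of the episode above 0.015 m or angle between bottle's own z axis and vertical above 0.2 rad).
It fails at once if the mug is disturbed (moved over 15 mm or tipped) (distance of mug from where it was at the start of the episode above 0.015 m or angle between mug's own z axis and vertical above 0.2 rad).
It also fails if it takes over 56 s, if anything falls off the work surface, if the arm or the gripper's body presses on something with over 40 N, if the wrist force passes 120 N, or if a joint passes its speed limit or range.

## Working session

There is one attempt and no reset: what is moved stays moved. The work goes in short steps, each a Python script; the robot and the scene stay as the last script left them, time stands still between calls to the robot, and variables do not carry over. Pictures are saved under pics/ and viewed, at most 10 in all, crops included, and the job is handed in when it is done.

```bash
mkdir -p pics; python3 - <<'E'
from workcell import robot
import cv2,numpy as np
for n in("top","side"):
    p,d=robot.camera(n); cv2.imwrite(f"pics/{n}0.png",p[:,:,::-1]); np.savez(f"{n}0.npz",p=p,d=d)
    print(n,{k:np.round(v,3).tolist() for k,v in robot.camera_params(n).items()},(d>0).mean())
print(robot.get_tcp_rot(),robot.get_t(),robot.get_opening())
E
```

```text
top {'fx': 491.062, 'fy': 491.062, 'cx': 321.772, 'cy': 245.395, 'R': [[0.013, -1.0, -0.002], [-0.972, -0.012, -0.237], [0.237, 0.006, -0.972]], 't': [-0.022, 0.582, 0.967]} 0.9960872395833333
side {'fx': 447.225, 'fy': 447.225, 'cx': 322.002, 'cy': 237.385, 'R': [[0.697, -0.717, 0.002], [-0.47, -0.459, -0.754], [0.542, 0.524, -0.657]], 't': [-0.394, 0.298, 0.848]} 0.9959798177083333
[-2.81298240e-04  1.97594824e-01  9.80283285e-01 -9.42125427e-04] 0.1 0.09389426404963946
```

View pics/top0.png

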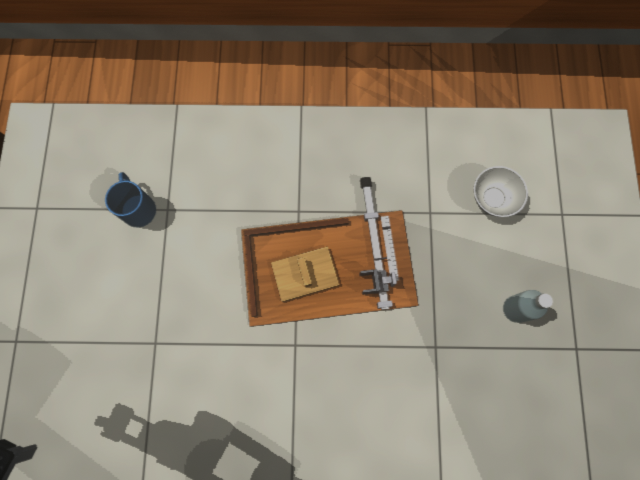

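View pics/side0.png

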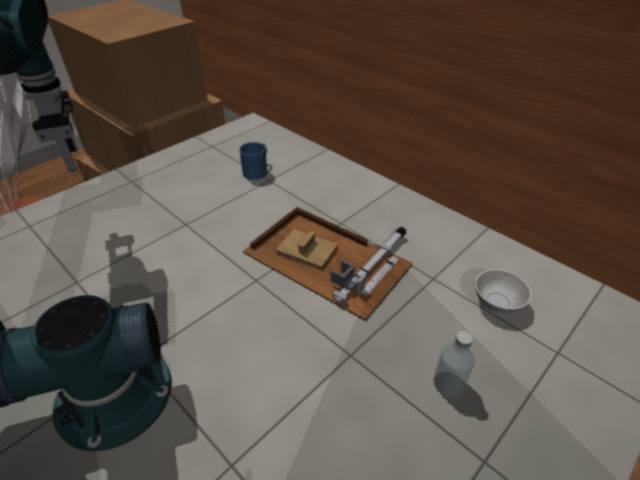

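The top view shows the stand in the middle (plate about 243–418, 211–326), with its fence corner at upper left (~247,232). The board is at ~(305,274), the leg runs (366,180)→(386,305), and the mark scale is at ~(390,250). The mug, bowl and bottle are well clear. I'll zoom in and project colour masks.

```bash
cat > h.py <<'E'
import numpy as np,cv2
from workcell import robot
from scipy.spatial.transform import Rotation as Rn
def ray(n,uv,z):
    "pixels -> world points on plane(s) z"
    c=robot.camera_params(n);R=np.array(c["R"]);t=np.array(c["t"])
    uv=np.atleast_2d(uv).astype(float)
    d=np.c_[(uv[:,0]-c["cx"])/c["fx"],(uv[:,1]-c["cy"])/c["fy"],np.ones(len(uv))]@R
    o=-R.T@t
    return o+d*((z-o[2])/d[:,2])[:,None]
def cloud(n,d):
    c=robot.camera_params(n);v,u=np.mgrid[:480,:640]
    X=np.stack([(u-c["cx"])/c["fx"]*d,(v-c["cy"])/c["fy"]*d,d],-1)
    return (X-np.array(c["t"]))@np.array(c["R"])
def proj(n,X):
    c=robot.camera_params(n);p=np.atleast_2d(X)@np.array(c["R"]).T+np.array(c["t"])
    return p[:,:2]/p[:,2:]*c["fx"]+[c["cx"],c["cy"]]
E
python3 - <<'E'
from h import *
f=np.load("top0.npz");p=f["p"];W=cloud("top",f["d"])
cv2.imwrite("pics/c1.png",cv2.resize(p[175:325,237:425,::-1],None,fx=4,fy=4,interpolation=cv2.INTER_CUBIC))
hsv=cv2.cvtColor(p,cv2.COLOR_RGB2HSV)
for uv in[(360,235),(320,290),(345,265),(407,290),(285,275),(330,262),(307,272),(375,235),(247,270),(270,245)]:print(uv,hsv[uv[1],uv[0]],W[uv[1],uv[0]].round(4))
m=np.zeros((480,640),np.uint8);m[200:335,235:425]=255
tab=m>0
wood=((hsv[...,1]>90)&tab).astype(np.uint8)
wood=cv2.morphologyEx(wood,cv2.MORPH_OPEN,np.ones((3,3)))
cs=max(cv2.findContours(wood,0,1)[0],key=cv2.contourArea)
P=ray("top",cs[:,0],0.008)[:,:2]
print("plate",cv2.minAreaRect((P*1000).astype(np.float32)))
E
```

```text
(360, 235) [ 13 161 147] [ 0.6218 -0.1     0.009 ]
(320, 290) [ 16 135 100] [ 0.4945 -0.0118  0.0196]
(345, 265) [ 13 168 138] [ 0.5529 -0.0664  0.0074]
(407, 290) [ 13 159 127] [ 0.4989 -0.2027  0.0062]
(285, 275) [ 18 134 177] [0.5262 0.065  0.0212]
(330, 262) [ 18 135 178] [ 0.5563 -0.0329  0.0218]
(307, 272) [ 18 137 170] [0.5279 0.0161 0.0512]
(375, 235) [ 10   4 181] [ 0.6184 -0.1322  0.0235]
(247, 270) [ 11 146 112] [0.536  0.1483 0.0227]
(270, 245) [ 13 162 167] [0.5963 0.1018 0.0083]
plate ((543.58349609375, 12.3515625), (218.78302001953125, 287.2402038574219), 7.704498767852783)
```

View pics/c1.png

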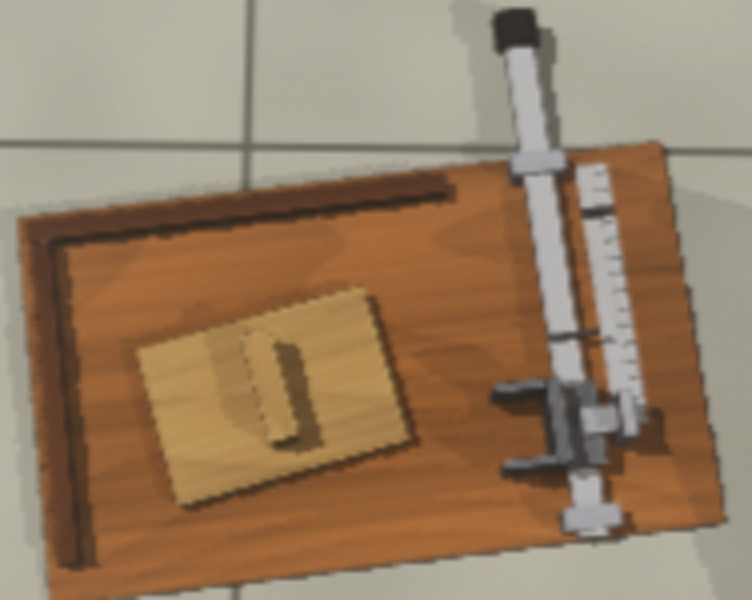

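The crop shows the fence's inner corner at ~(62,240), the board tilted about 8° relative to the stand, the pointer bar at ~(575,335) and the mark at ~(597,212). The jaw with its ribs is at (495–575, 385–470), and the lever tab is at ~(605,418).

```bash
cat >> h.py <<'E'
def line(P):
    vx,vy,x,y=cv2.fitLine(P.astype(np.float32),cv2.DIST_HUBER,0,.001,.001).ravel();return np.array([x,y]),np.array([vx,vy])
def board(p,n="top"):
    hsv=cv2.cvtColor(p,cv2.COLOR_RGB2HSV);m=np.zeros(p.shape[:2],np.uint8)
    m[((hsv[...,0]>=16)&(hsv[...,0]<=22)&(hsv[...,1]>100)&(hsv[...,2]>80))]=1
    m[:200]=0;m[335:]=0;m[:,:235]=0;m[:,430:]=0
    m=cv2.morphologyEx(cv2.morphologyEx(m,cv2.MORPH_OPEN,np.ones((3,3))),cv2.MORPH_CLOSE,np.ones((7,7)))
    c=max(cv2.findContours(m,0,1)[0],key=cv2.contourArea)
    return cv2.minAreaRect((ray(n,c[:,0],0.022)[:,:2]*1000).astype(np.float32))
E
python3 - <<'E'
from h import *
f=np.load("top0.npz");p=f["p"];W=cloud("top",f["d"])
hsv=cv2.cvtColor(p,cv2.COLOR_RGB2HSV)
wood=(hsv[...,1]>90).astype(np.uint8)
b=lambda u,v:(237+u/4,175+v/4)
def edge(kind,a,bb):
    pts=[]
    (u0,v0),(u1,v1)=b(*a),b(*bb)
    if kind in"BT":
        for u in range(int(u0)+2,int(u1)-1):
            vc=int(round(np.interp(u,[u0,u1],[v0,v1])));col=hsv[vc-5:vc+6,u,1].astype(int)
            if kind=="T":col=col[::-1]
            k=np.where((col[:-1]>=90)&(col[1:]<90))[0]
            if len(k):
                k=k[0];s=k+(col[k]-90)/(col[k]-col[k+1]);pts.append((u,vc-5+s if kind=="B" else vc+5-s))
    else:
        for v in range(int(v0)+2,int(v1)-1):
            uc=int(round(np.interp(v,[v0,v1],[u0,u1])));col=hsv[v,uc-5:uc+6,1].astype(int)
            if kind=="L":col=col[::-1]
            k=np.where((col[:-1]>=90)&(col[1:]<90))[0]
            if len(k):
                k=k[0];s=k+(col[k]-90)/(col[k]-col[k+1]);pts.append((uc-5+s if kind=="R" else uc+5-s,v))
    return np.array(pts)
L={}
for k,kind,a,bb,z in[("near","B",(50,600),(550,542),.008),("near2","B",(640,531),(725,522),.008),("right","R",(663,143),(725,522),.008),("far","T",(575,154),(663,143),.008),("farF","T",(20,217),(450,175),.024),("left","L",(20,217),(46,560),.024)]:
    e=edge(kind,a,bb)
    if len(e)<5: print(k,len(e));continue
    L[k]=line(ray("top",e,z)[:,:2]*1000);o,d=L[k]
    ang=np.degrees(np.arctan2(d[1],d[0]));print(k,len(e),o.round(1),round((ang+45)%90-45,2))
X=lambda A,B:A[0]+A[1]*np.linalg.solve(np.c_[A[1],-B[1]],B[0]-A[0])[0]
for a in("near","farF"):
    for c in("right","left"):print(a,c,X(L[a],L[c]).round(1))
print("board",board(p))
# intensity profile along ruler & leg
g=cv2.cvtColor(p,cv2.COLOR_RGB2GRAY)
print("board sub: batten top cloud")
r=(W[...,2]>.043)&(W[...,2]<.06)&(W[...,1]>-.03)&(W[...,1]<.08)&(W[...,0]>.45)&(W[...,0]<.6)
print(r.sum(),cv2.minAreaRect((W[r][:,:2]*1000).astype(np.float32)),W[r][:,2].mean())
r=(W[...,2]>.035)&(W[...,2]<.1)&(W[...,1]>-.2)&(W[...,1]<-.06)&(W[...,0]>.4)&(W[...,0]<.62)
print(r.sum(),W[r].min(0),W[r].max(0))
E
```

```text
near 122 [435.1  -1.9] 7.68
near2 18 [ 462.4 -202.3] 7.98
right 92 [ 572.4 -211. ] 7.79
far 19 [ 679.4 -172.4] 7.3
farF 104 [644.8  44.9] 7.78
left 83 [558.  156.8] 7.78
near right [ 465.3 -225.7]
near left [416.3 137.5]
farF right [ 677.8 -196.6]
farF left [628.2 166.5]
board ((530.340576171875, 22.18451690673828), (91.3797836303711, 131.41998291015625), 16.851806640625)
board sub: batten top cloud
212 ((530.5855102539062, 22.920185089111328), (60.39909362792969, 15.8305025100708), 16.990718841552734) 0.04932143358367306
362 [ 0.48568416 -0.17187321  0.03505295] [ 0.53589564 -0.09545517  0.06060252]
```

```bash
cat >> h.py <<'E'
YAW=np.radians(7.78);O=np.array([.5469,-.0296])
A=np.array([[np.cos(YAW),-np.sin(YAW)],[np.sin(YAW),np.cos(YAW)]])
toS=lambda P:(np.asarray(P)[...,:2]-O)@A
toW=lambda x,y,z:np.r_[O+A@[x,y],z]
def quat(yaw): # tool down, closing axis along y at given yaw
    q=(Rn.from_euler("z",yaw)*Rn.from_quat([0,1,0,0])).as_quat();return q[[3,0,1,2]]
def profile(n,p,y,z,xs):
    uv=proj(n,np.array([toW(x,y,z) for x in xs])).astype(np.float32)
    g=cv2.cvtColor(p,cv2.COLOR_RGB2GRAY);return cv2.remap(g,uv[:,:1],uv[:,1:],cv2.INTER_LINEAR).ravel()
E
python3 - <<'E'
from h import *
f=np.load("top0.npz");p=f["p"];W=cloud("top",f["d"])
b=lambda u,v:(int(237+u/4),int(175+v/4))
for nm,uv in dict(ptr=(575,335),ptrtip=(592,332),mark=(597,212),ruler=(615,280),cap=(517,30),rib1=(510,390),rib2=(520,466),jaw=(562,430),tab=(600,418),tabend=(628,420)).items():
    u,v=b(*uv);w=W[v,u];print(nm,toS(w).round(4),w[2].round(4),p[v,u])
xs=np.arange(-.06,.11,.001)
for y in(-.110,-.125,-.13):
    q=profile("top",p,y,.024,xs);print(y,[(int(round(x*1000)),int(v)) for x,v in zip(xs,q) if v<110])
for y in(-.13,-.135,-.14,-.145):
    q=profile("top",p,y,.016,xs);print("m",y,[(int(round(x*1000)),int(v)) for x,v in zip(xs,q) if v<110])
r=(W[...,2]>.048)&(W[...,2]<.1)
S=toS(W);r&=(abs(S[...,0])<.11)&(S[...,1]<-.04)&(S[...,1]>-.16)
for lo in np.arange(-.12,-.06,.005):
    k=r&(S[...,1]>=lo)&(S[...,1]<lo+.005)
    if k.any():print("y",lo.round(3),np.unique((S[k][:,0]*1000).round()).astype(int).tolist())
xs=np.arange(.1,.22,.001);q=profile("top",p,-.110,.024,xs);print([(int(round(x*1000)),int(v)) for x,v in zip(xs,q) if v<90])
E
```

```text
ptr [ 0.0025 -0.1135] 0.0306 [86 82 82]
ptrtip [ 0.0019 -0.1249] 0.0269 [82 63 52]
mark [ 0.0727 -0.1398] 0.0127 [60 57 54]
ruler [ 0.0338 -0.1435] 0.008 [179 176 173]
cap [ 0.1807 -0.1085] 0.0303 [51 48 44]
rib1 [-0.028 -0.072] 0.0539 [102 101 101]
rib2 [-0.069  -0.0723] 0.0555 [99 98 98]
jaw [-0.053  -0.0957] 0.0568 [104 103 103]
tab [-0.046  -0.1207] 0.0357 [148 146 149]
tabend [-0.0529 -0.132 ] 0.0554 [166 164 167]
-0.11 [(-60, 75), (-59, 75), (-58, 73), (-57, 72), (-56, 70), (-55, 69), (-54, 68), (-53, 70), (-52, 73), (-51, 76), (-50, 78), (-49, 79), (-48, 80), (-47, 80), (-46, 79), (-45, 76), (-44, 75), (-43, 75), (-42, 73), (-41, 69), (-40, 66), (-39, 65), (-38, 64), (-37, 63), (-36, 61), (-35, 63), (-34, 64), (-33, 65), (-32, 65), (-31, 67), (-30, 70), (-29, 72), (-28, 72), (-27, 73), (-26, 84), (-25, 97), (-24, 108), (1, 107), (2, 80), (3, 80), (4, 87)]
-0.125 [(-60, 62), (-59, 59), (-58, 56), (-57, 55), (-56, 53), (-55, 57), (-54, 62), (-53, 77), (-52, 107), (-38, 106), (-37, 88), (-36, 72), (-35, 62), (-34, 58), (-33, 55), (-32, 57), (-31, 58), (-30, 64), (-29, 69), (-28, 
[... 3198 characters left out ...]
 -63, -61, -60, -59, -58, -57, -56, -55, -54, -52, -50, -48, -46, -45, -44, -43, -42, -41, -39, -37, -36, -35, -33, -32, -31, -30, -29, -28, -26, -24]
y -0.09 [-70, -69, -68, -67, -66, -29, -28, -26]
y -0.085 [-70, -68, -66, -30, -29, -28, -27, -26, -25]
y -0.08 [-70, -69, -68, -67, -66, -65, -29, -27, -26, -25, -24]
y -0.075 [-69, -68, -67, -66, -29, -28, -26]
y -0.07 [-71, -69, -68, -66, -29, -28, -27, -26, -25]
y -0.065 [-70, -68, -66, -29, -27, -26]
[(174, 74), (175, 58), (176, 48), (177, 48), (178, 48), (179, 48), (180, 49), (181, 49), (182, 49), (183, 48), (184, 49), (185, 50), (186, 50), (187, 50), (188, 50), (189, 49), (190, 49), (191, 49), (192, 49), (193, 51), (194, 60), (195, 69)]
```

The leg grip is at stand (-48, -110) mm, the pointer is at x≈+2.3 and the mark at x≈73, so the leg has to travel about 70.5 mm. Next I'll grasp the batten and slide the board into the corner.

```bash
python3 - <<'E'
from h import *
q=quat(np.radians(16.9));Z=.038
robot.move_pose([.5305,.0225,.12],q); print(robot.get_joint_pos())
robot.move_linear([.5305,.0225,Z],rate=.12)
robot.close(20);print("open",robot.get_opening(),robot.get_t())
robot.move_linear(toW(.035,.090,Z),rot=quat(YAW),rate=.08)
print("S",toS(robot.get_tool_pos()),robot.get_ft_force())
print(robot.move_linear(toW(.055,.090,Z),rate=.02,until_force=8),toS(robot.get_tool_pos()),robot.get_ft_force())
x=toS(robot.get_tool_pos())[0]
print(robot.move_linear(toW(x,.112,Z),rate=.02,until_force=8),toS(robot.get_tool_pos()),robot.get_ft_force(),robot.get_t())
p,d=robot.camera("side");cv2.imwrite("pics/s1.png",cv2.resize(p[190:330,230:420,::-1],None,fx=4,fy=4))
E
```

```text
[-6.33102852e-02  6.74845481e-02  1.52373909e+00  2.90634272e-04
  1.55009520e+00 -1.92992644e+00]
open 0.00016761604464418927 4.4417
S [0.03470354 0.08985599] [0.24560687 0.1529845  0.32283613]
False [0.05487196 0.09000828] [ 0.59650141 -0.40979476 -0.12137182]
False [0.05487532 0.11187656] [-0.59496329 -0.13708261  0.18679083] 7.7083
```

View pics/s1.png

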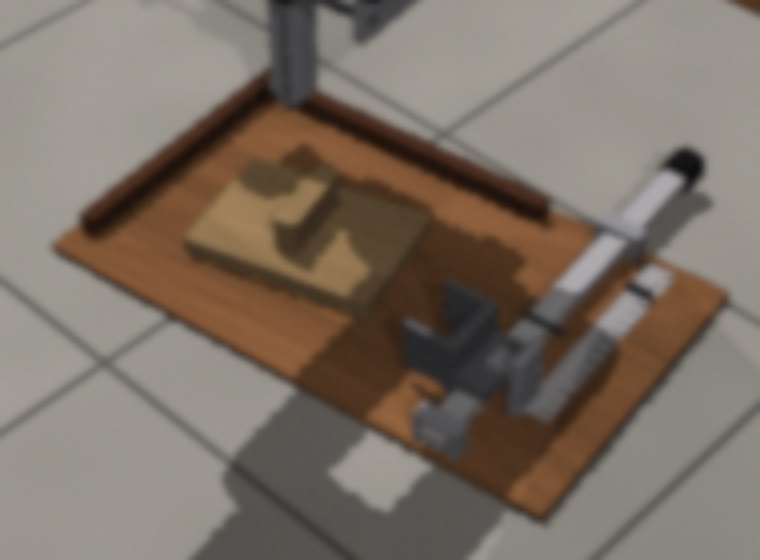

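The side crop shows the gripper closed on nothing: the board hasn't moved, and the fingers appear at ~(293,100), near the fence corner. I'll check the tool pose against the image.

```bash
python3 - <<'E'
from h import *
P=robot.get_tool_pos();print(P,robot.get_tcp_rot(),robot.get_joint_pos())
R=Rn.from_quat(np.array(robot.get_tcp_rot())[[1,2,3,0]]).as_matrix()
print(R.round(2))
for n in("side","top"):
    print(n,proj(n,P+R[:,2]*.011),"grip pt",proj(n,toW(.055,.112,.027)))
    c=robot.camera_params(n);print(-np.array(c["R"]).T@c["t"])
print("old grasp",proj("side",[.5305,.0225,.05]), "crop",(proj("side",[.5305,.0225,.05])-[230,190])*4)
p,d=robot.camera("top");cv2.imwrite("pics/t1.png",cv2.resize(p[165:335,225:430,::-1],None,fx=3.5,fy=3.5))
W=cloud("top",d)
E
```

```text
[0.58612151 0.08865396 0.03799427] [-1.39319292e-05 -6.77562264e-02  9.97701906e-01 -3.47175557e-05] [ 5.45344272e-02  2.54273006e-01  1.47776530e+00 -7.07158151e-05
  1.40958129e+00 -1.65186690e+00]
[[-0.99 -0.14 -0.  ]
 [-0.14  0.99 -0.  ]
 [ 0.   -0.   -1.  ]]
side [[303.63587987 223.05314547]] grip pt [[303.62371573 223.00598535]]
[-0.04519633 -0.5901782   0.78257413]
top [[274.90870411 247.55864876]] grip pt [[274.83703206 247.50805118]]
[ 0.3364631  -0.02036164  1.0775596 ]
old grasp [[305.83813467 237.731151  ]] crop [[303.35253866 190.92460399]]
```

View pics/t1.png

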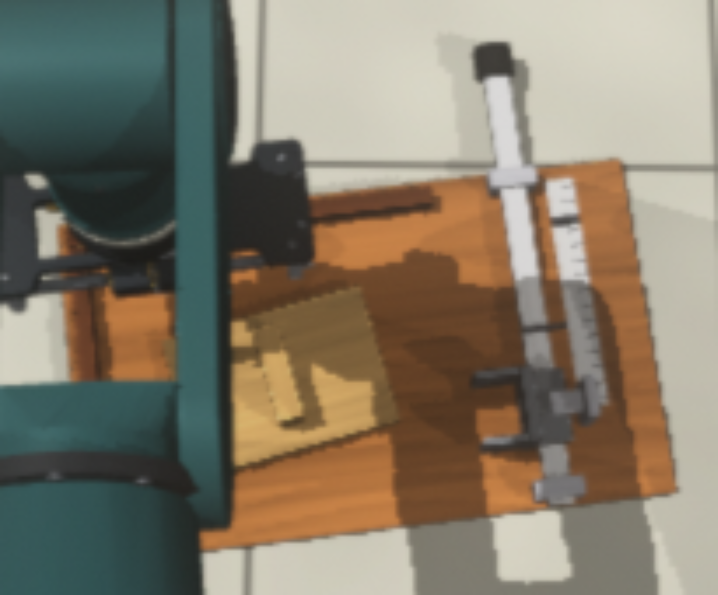

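```bash
python3 - <<'E'
from h import *
p,d=robot.camera("side");W=cloud("side",d)
for v in range(185,226,3):
    print(v,[(W[v,u].round(3).tolist(),int(p[v,u].mean())) for u in(298,303,307)])
print(robot.get_opening(),robot.get_grip_force())
E
```

```text
185 [([0.555, 0.071, 0.173], 13), ([0.561, 0.059, 0.176], 40), ([0.576, 0.062, 0.167], 18)]
188 [([0.554, 0.07, 0.165], 16), ([0.561, 0.06, 0.166], 39), ([0.564, 0.049, 0.171], 37)]
191 [([0.574, 0.093, 0.135], 60), ([0.578, 0.078, 0.14], 56), ([0.588, 0.074, 0.137], 53)]
194 [([0.577, 0.096, 0.123], 74), ([0.579, 0.08, 0.13], 72), ([0.587, 0.074, 0.129], 61)]
197 [([0.575, 0.095, 0.115], 75), ([0.577, 0.078, 0.123], 72), ([0.587, 0.074, 0.119], 70)]
200 [([0.574, 0.093, 0.107], 77), ([0.578, 0.079, 0.112], 70), ([0.588, 0.075, 0.109], 69)]
203 [([0.577, 0.097, 0.094], 81), ([0.578, 0.08, 0.102], 71), ([0.588, 0.076, 0.099], 68)]
206 [([0.577, 0.098, 0.084], 81), ([0.579, 0.081, 0.092], 68), ([0.586, 0.074, 0.092], 67)]
209 [([0.576, 0.097, 0.075], 66), ([0.578, 0.081, 0.083], 70), ([0.586, 0.074, 0.082], 69)]
212 [([0.617, 0.143, 0.018], 54), ([0.579, 0.082, 0.072], 69), ([0.587, 0.076, 0.071], 66)]
215 [([0.617, 0.144, 0.006], 40), ([0.579, 0.083, 0.062], 61), ([0.622, 0.112, 0.021], 32)]
218 [([0.605, 0.132, 0.009], 81), ([0.618, 0.124, 0.006], 78), ([0.623, 0.114, 0.009], 32)]
221 [([0.597, 0.123, 0.008], 91), ([0.606, 0.112, 0.01], 87), ([0.614, 0.105, 0.009], 85)]
224 [([0.589, 0.115, 0.007], 98), ([0.598, 0.104, 0.008], 98), ([0.606, 0.096, 0.008], 97)]
-4.495866261719234e-05 0.0
```

Side-camera depth puts the real fingertips at z≈0.057, though the stated geometry says 0.027, so the closed fingers passed over the batten. I'll probe the bare plate to calibrate the tip height.

```bash
python3 - <<'E'
from h import *
robot.move_linear(toW(.055,.112,.07),rate=.15)
robot.move_linear(toW(.03,-.04,.06),rate=.15)
robot.move_linear(toW(.03,-.04,.012),rate=.12)if 0 else None
print(robot.move_linear(toW(.03,-.04,-.035),rate=.025,until_force=3),robot.get_tool_pos(),robot.get_ft_force(),robot.get_t())
p,d=robot.camera("side");W=cloud("side",d)
u,v=proj("side",toW(.022,-.04,.012))[0].round().astype(int);print(u,v)
for k in range(-24,8,2):print(k,W[v+k,u].round(3))
E
```

```text
True [ 0.58204367 -0.06517482 -0.01058929] [-0.29699775  0.925057    3.82220106] 11.9167
344 257
-24 [ 0.553 -0.082  0.114]
-22 [ 0.573 -0.065  0.086]
-20 [ 0.572 -0.067  0.081]
-18 [ 0.573 -0.066  0.074]
-16 [ 0.575 -0.065  0.065]
-14 [ 0.573 -0.067  0.061]
-12 [ 0.575 -0.066  0.053]
-10 [ 0.573 -0.067  0.048]
-8 [ 0.574 -0.067  0.041]
-6 [-0.045 -0.59   0.783]
-4 [ 0.575 -0.067  0.026]
-2 [ 0.576 -0.066  0.019]
0 [ 0.574 -0.068  0.014]
2 [ 0.572 -0.07   0.01 ]
4 [ 0.531 -0.105  0.056]
6 [ 0.529 -0.107  0.051]
```

The tips touch the plate (z=0.008) at TCP z=-0.0106, so tip height is TCP z + 0.0186 rather than −0.011. I'll redo the grasp with that offset.

```bash
cat >> h.py <<'E'
TIP=.0186   # tip height minus TCP z (probed)
E
python3 - <<'E'
from h import *
Z=.0265-TIP
robot.move_linear(toW(.03,-.04,.075-TIP),rate=.2)
robot.move_linear([.5305,.0225,.075-TIP],rot=quat(np.radians(16.9+180)),rate=.2);robot.release()
print(robot.move_linear([.5305,.0225,Z],rate=.1,until_force=6),robot.get_tool_pos()[2])
robot.close(20);print("open",robot.get_opening(),robot.get_grip_force(),robot.get_t())
if robot.get_opening()<.01: raise SystemExit
robot.move_linear(toW(.038,.092,Z),rot=quat(YAW+np.pi),rate=.08)
print("S",toS(robot.get_tool_pos()),robot.get_ft_force())
print(robot.move_linear(toW(.055,.092,Z),rate=.02,until_force=8),toS(robot.get_tool_pos()),robot.get_ft_force())
x=toS(robot.get_tool_pos())[0]
print(robot.move_linear(toW(x,.112,Z),rate=.02,until_force=8),toS(robot.get_tool_pos()),robot.get_ft_force(),robot.get_t())
E
```

```text
False 0.00804392675144612
open 0.015713465433946687 20.000036358833313 18.85
S [0.0382568  0.09233528] [-0.00809042  1.1381792  -0.9380513 ]
True [0.04761969 0.09177328] [-0.72360975  0.54609122  3.30499078]
True [0.04739132 0.10003475] [-0.06503697 -0.8382157   2.50847825] 20.9417
```

```bash
python3 - <<'E'
from h import *
P=robot.get_tool_pos();robot.release()
robot.move_linear([*P[:2],.078-TIP],rate=.2)
robot.move_linear(toW(-.048,-.118,.08-TIP),rate=.25)
print(robot.get_t(),toS(robot.get_tool_pos()))
for n in("top","side"):
    p,d=robot.camera(n);np.savez(f"{n}2.npz",p=p,d=d)
    W=cloud(n,d);S=toS(W)
    r=(W[...,2]>.043)&(W[...,2]<.056)&(abs(S[...,0]-.045)<.05)&(abs(S[...,1]-.1)<.04)
    print(n,r.sum(),cv2.minAreaRect((S[r]*1000).astype(np.float32)) if r.sum()>9 else 0)
    if n=="top":t=p
    else:s=p
a=cv2.resize(t[195:335,235:430,::-1],None,fx=4,fy=4)[:,:780];b=cv2.resize(s[195:335,235:430,::-1],None,fx=4,fy=4)
cv2.imwrite("pics/t2.png",a);cv2.imwrite("pics/s2.png",b)
E
```

```text
23.7 [-0.04800875 -0.11706702]
top 208 ((47.1595458984375, 101.70683288574219), (59.77854919433594, 16.125242233276367), 0.08478299528360367)
side 127 ((46.762367248535156, 97.96910095214844), (19.718347549438477, 62.411155700683594), 88.87286376953125)
```

View pics/s2.png

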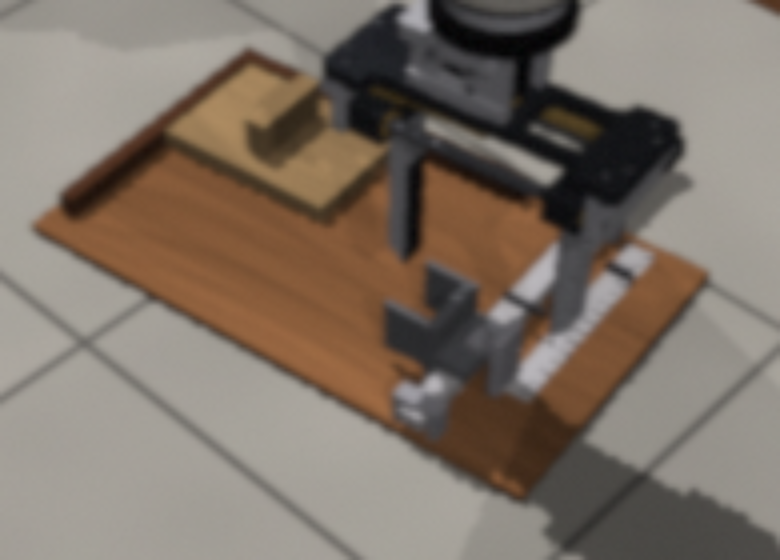

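View pics/t2.png

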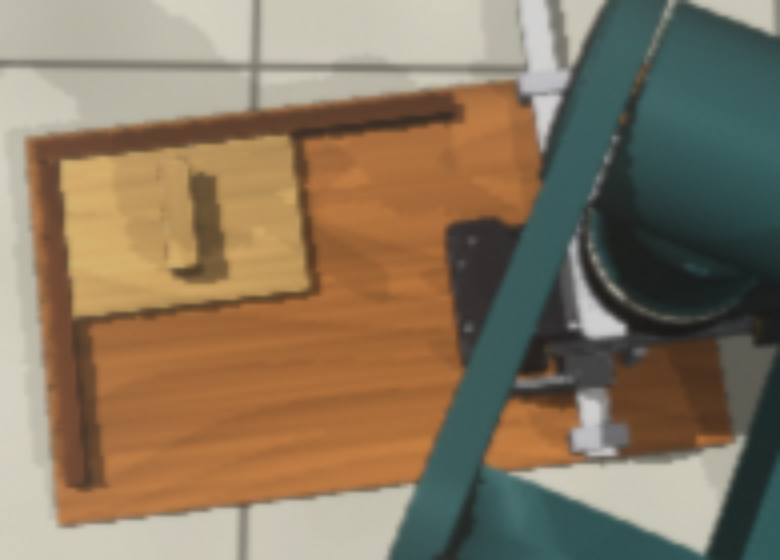

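Board looks square and seated (both edges meet the fences, batten yaw 0.1°). The gripper hovers over the jaw with the +y finger above the rib gap. I'll check the flushness numerically using the 20 mm fence width.

```bash
python3 - <<'E'
from h import *
f=np.load("top2.npz");p=f["p"];hsv=cv2.cvtColor(p,cv2.COLOR_RGB2HSV)
def prof(pts):
    uv=proj("top",np.array(pts)).astype(np.float32)
    return [cv2.remap(np.ascontiguousarray(c),uv[:,:1],uv[:,1:],cv2.INTER_LINEAR).ravel().astype(float) for c in(p[...,0],p[...,1],hsv[...,1])]
a=np.arange(.075,.125,.001);b=np.arange(.145,.2,.001)
A_=np.mean([prof([toW(x,y,.023) for x in a]) for y in np.arange(.05,.15,.005)],0)
B_=np.mean([prof([toW(x,y,.023) for y in b]) for x in np.arange(.01,.08,.005)],0)
for s,v in((a,A_),(b,B_)):
    print([(int(round(x*1000)),int(r),int(h)) for x,r,h in zip(s,v[0],v[2])])
E
```

```text
[(75, 180, 127), (76, 182, 127), (77, 184, 127), (78, 186, 127), (79, 187, 127), (80, 188, 127), (81, 188, 127), (82, 189, 126), (83, 188, 126), (84, 188, 126), (85, 187, 126), (86, 186, 126), (87, 187, 126), (88, 188, 126), (89, 187, 126), (90, 181, 124), (91, 162, 122), (92, 134, 121), (93, 113, 122), (94, 105, 125), (95, 102, 128), (96, 99, 129), (97, 98, 129), (98, 97, 128), (99, 96, 127), (100, 96, 127), (101, 96, 127), (102, 98, 128), (103, 103, 129), (104, 112, 131), (105, 124, 130), (106, 137, 122), (107, 149, 100), (108, 158, 71), (109, 168, 47), (110, 176, 34), (111, 179, 29), (112, 181, 26), (113, 181, 26), (114, 182, 26), (115, 182, 25), (116, 182, 26), (117, 182, 26), (118, 182, 26), (119, 182, 25), (120, 182, 25), (121, 182, 25), (122, 182, 25), (123, 183, 25), (124, 183, 25)]
[(145, 207, 125), (146, 207, 125), (147, 207, 124), (148, 207, 124), (149, 207, 124), (150, 207, 124), (151, 207, 124), (152, 207, 124), (153, 207, 124), (154, 207, 124), (155, 207, 124), (156, 207, 124), (157, 207, 123), (158, 207, 123), (159, 207, 123), (160, 207, 123), (161, 206, 123), (162, 205, 123), (163, 199, 122), (164, 188, 121), (165, 168, 120), (166, 139, 119), (167, 116, 122), (168, 109, 128), (169, 108, 131), (170, 107, 131), (171, 107, 132), (172, 108, 132), (173, 109, 132), (174, 111, 133), (175, 114, 134), (176, 118, 136), (177, 125, 139), (178, 133, 142), (179, 142, 144), (180, 151, 144), (181, 157, 137), (182, 160, 122), (183, 164, 97), (184, 169, 70), (185, 175, 45), (186, 181, 31), (187, 185, 26), (188, 186, 25), (189, 187, 25), (190, 187, 25), (191, 189, 24), (192, 190, 24), (193, 194, 24), (194, 198, 23), (195, 202, 23), (196, 205, 23), (197, 207, 23), (198, 207, 22), (199, 207, 22), (200, 207, 22)]
```

No gap shows between board and fences. Next I'll lower over the jaw and push the leg out by the rib, then track the leg's black end cap in both cameras.

```bash
cat > leg.py <<'E'
from h import *
from scipy.ndimage import gaussian_filter1d as G
XS=np.arange(.13,.33,.0005)
def cap(n,p):  # end edges of black cap along leg axis
    q=G(profile(n,p,-.110,.024,XS).astype(float),2);i=np.where(q<75)[0]
    return XS[i[[0,-1]]].round(4) if len(i) else None
E
python3 - <<'E'
from leg import *
for n in("top","side"):print(n,cap(n,np.load(n+"0.npz")["p"]))
Z=.023-TIP
robot.move_linear(toW(-.048,-.120,.08-TIP),rate=.1)
print(robot.move_linear(toW(-.048,-.120,Z),rate=.1,until_force=8),robot.get_tool_pos()[2]+TIP)
print(robot.move_linear(toW(.0315,-.120,Z),rate=.06),toS(robot.get_tool_pos()),robot.get_ft_force(),robot.get_t())
for n in("top","side"):
    p,d=robot.camera(n);np.savez(n+"3.npz",p=p,d=d);print(n,cap(n,p))
cv2.imwrite("pics/s3.png",cv2.resize(p[160:310,250:445,::-1],None,fx=4,fy=4))
E
```

```text
top [0.1745 0.1945]
side [0.1745 0.2   ]
False 0.023386305137504455
False [ 0.03138552 -0.11998623] [-1.58639219 -0.52900823  1.45800479] 26.2417
top [0.1815 0.2645]
side [0.1465 0.2695]
```

View pics/s3.png

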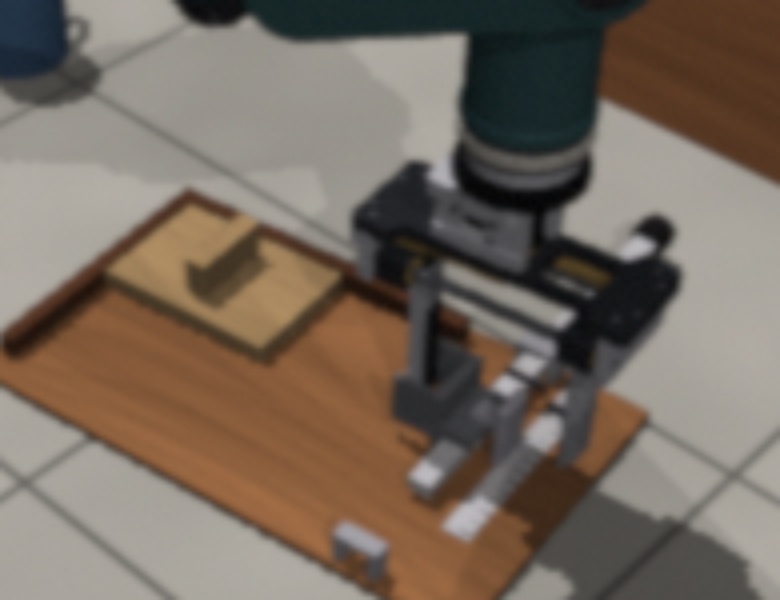

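The side view shows the board still seated. The +y finger is in the rib gap, and the leg is drawn out 70 mm by both cameras (pointer near (490,385), mark near (555,400)). I'll check pointer against mark directly, then close gently.

```bash
python3 - <<'E'
from leg import *
xs=np.arange(.055,.09,.001)
for k in("0","3"):
  p=np.load(f"side{k}.npz")["p"]
  print(k,"mark",[(int(round(x*1000)),int(v)) for x,v in zip(xs,profile("side",p,-.140,.016,xs)) if v<120])
  q=xs-(.07 if k=="0" else 0)
  print(k,"ptr",[(int(round(x*1000)),int(v)) for x,v in zip(q,profile("side",p,-.110,.030,q)) if v<120])
Z=.023-TIP
robot.pause(.3)
robot.close(3);print("open",robot.get_opening(),robot.get_grip_force(),toS(robot.get_tool_pos()),robot.get_ft_force(),robot.get_t())
p,d=robot.camera("top");print(cap("top",p))
E
```

```text
0 mark [(65, 112), (66, 100), (67, 85), (68, 70), (69, 58), (70, 47), (71, 50), (72, 56), (73, 64), (74, 76), (75, 88), (76, 100), (77, 112)]
0 ptr [(-5, 117), (-4, 105), (-3, 91), (-2, 80), (-1, 73), (0, 69), (1, 77), (2, 92), (3, 105)]
3 mark [(64, 117), (65, 107), (66, 96), (67, 84), (68, 73), (69, 62), (70, 51), (71, 57), (72, 64), (73, 73), (74, 84), (75, 94), (76, 105), (77, 116), (84, 114), (85, 108), (86, 101), (87, 95), (88, 89), (89, 83)]
3 ptr [(67, 105), (68, 88), (69, 73), (70, 73), (71, 82), (72, 93), (73, 106)]
open 0.049736219509028776 3.40395949780941 [ 0.03125882 -0.1177083 ] [-2.65623684  6.331077    0.42801864] 27.5
[0.1845 0.2645]
```

```bash
python3 - <<'E'
from leg import *
Z=.023-TIP
robot.move_linear(toW(.0323,-.110,Z),rate=.02)
print("open",robot.get_opening(),robot.get_grip_force(),toS(robot.get_tool_pos()),robot.get_ft_force())
robot.close(20);robot.pause(.3)
print("open",robot.get_opening(),robot.get_grip_force(),toS(robot.get_tool_pos()),robot.get_ft_force(),robot.get_t())
for n in("top","side"):
    p,d=robot.camera(n);np.savez(n+"4.npz",p=p,d=d);print(n,cap(n,p))
xs=np.arange(.055,.09,.001)
for y,z in((-.14,.016),(-.11,.03)):print([(int(round(x*1000)),int(v)) for x,v in zip(xs,profile("side",p,y,z,xs)) if v<120])
t=np.load("top4.npz")["p"];print("board",board(t))
cv2.imwrite("pics/s4.png",cv2.resize(p[160:310,250:445,::-1],None,fx=4,fy=4))
E
```

```text
open 0.038356510218459754 4.876773823052645 [ 0.03187202 -0.11209837] [-1.77077064 -5.23136544 -1.18996449]
open 0.033290674256099176 21.815216951072216 [ 0.0320983  -0.10986278] [-2.00623921 -0.54440469 -1.37184058] 28.7167
top [0.13  0.265]
side [0.1405 0.2705]
[(65, 115), (66, 102), (67, 88), (68, 75), (69, 63), (70, 52), (71, 58), (72, 66), (73, 77), (74, 91), (75, 104), (76, 118)]
[(55, 80), (56, 80), (57, 82), (58, 82), (59, 82), (60, 82), (61, 83), (62, 84), (63, 84), (64, 83), (65, 82), (66, 81), (67, 80), (68, 79), (69, 79), (70, 79), (71, 78), (72, 78), (73, 78), (74, 78), (75, 78), (76, 79), (77, 79), (78, 80), (79, 80), (80, 79), (81, 79), (82, 78), (83, 78), (84, 78), (85, 77), (86, 76), (87, 76), (88, 74), (89, 74)]
board ((580.0586547851562, 76.68025970458984), (92.89925384521484, 131.1096954345703), 7.763594150543213)
```

View pics/s4.png

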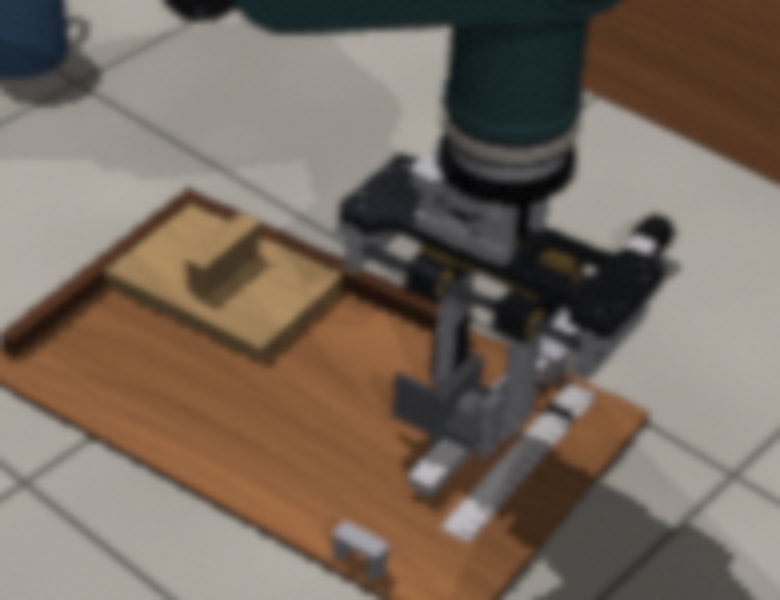

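The side view shows the fingers pinching the jaw and lever, with a 33 mm opening (lever closed). The leg is out 70.5 mm and the board is still in the corner. Handing in.

```bash
python3 -c "
from workcell import robot
print(robot.finish_job(),robot.get_t())"
```

```text
the job is handed in; nothing more can be done
the job is handed in; nothing more can be done
```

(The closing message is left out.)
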